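# Close the leak-test chamber and hold its key switch turned

### The job

A sealed jar stands in the open chamber of the bench leak tester. Set the loose round cover down on the chamber's rim so that it is fully seated and level, without dropping it, and let go of it. Then take the red-headed key from the key block, work it down past the sticky pins of the tester's key switch until it is fully home, and turn it a quarter turn clockwise to its stop; the switch springs back when let go, so finish still gripping the key and holding it turned. Leave the black-headed key and the two other jars where they are.

Things in the scene. Friction and masses are not known exactly. Their poses are not given: they have to be found in the camera images.
- tester: bench leak tester, fixed: grey base 150 (x) x 300 (y) mm, 30 mm high; towards +y a clear round chamber (outer 120, inner 110 mm diameter, black gasket rim, amber jar inside); towards -y a square grey pod 56 mm wide with the key switch on top; between them at the back (+x) a round gauge, 96 mm high. Origin: centre of the underside; z up. Position and yaw vary
- chamber_rim (a point): centre of the chamber's mouth at the top of its rim, 98 mm above the bench; axes as the tester's
- lock_face (a point): centre of the key slot on the flat top of the key-switch pod, 76 mm above the bench; axes as the tester's. Straight through-slot in a fixed 4 mm plate, 18 mm long along y, 7 mm wide along x. Under it the lock cylinder has the same slot. The plate lets the key turn only when it is fully home (within 3 mm)
- lock_pins (a point): point on the slot's axis 19 mm below the lock face, amid four hidden spring pins that stick out from the slot's long walls at depths of 15 and 23 mm. Sticky: pushed aside, they tend to stay there. A straight push must overcome up to about 15 N; rocking the key about its length (the slot gives 0.1 rad either way) while pressing needs less
- key_switch (a joint): turn of the lock cylinder (rad): 0 at rest with its slot in line with the plate's, growing clockwise seen from above to the stop at 1.5 (a quarter turn). A spring drives it back to 0, with about 0.05 N m at rest and 0.14 N m at the stop; through the play in the slot the key runs about 0.1 rad ahead of the cylinder
- cover: loose round cover, about 0.3 kg, flat on the bench: aluminium flange 130 mm in diameter, 8 to 17 mm above the origin; below it a black spigot of 105 mm (97 mm at its tapered foot) that enters the chamber's mouth with 2.5 mm play all round; on top a black round knob 32 mm in diameter, 27 to 47 mm above the origin. Origin: centre of the spigot's underside; z up. Any yaw fits
- cover_seat (a point): point on the cover's axis at the underside of its flange, 8 mm above the cover's origin; level with the chamber_rim when the cover is seated
- key_block: fixed wooden block on a rubber foot, 46 (x) x 110 (y) x 40 mm high, with two key slots (18 mm along y, 7 mm wide) at y = +26 and -26 mm; which key stands in which varies. Origin: centre of the underside
- red_key: key standing blade down in the block, 45 g. Flat red head 9 mm thick (key's x), 28 mm wide (y), 26 mm high; below it a round neck 5 mm in diameter, 7 mm long, then a steel blade 16 mm wide (y), 5 mm thick (x), rounded tip 31 mm below the head. Origin: centre of the head's underside (shoulder); z up. Yaw or yaw + pi both fit. Home: shoulder on the lock_face, origins coincide
- black_key: bystander: same key with a black head, in the other slot of the block
- jar_b: bystander: small amber jar with a white cap, 48 mm in diameter, 41 mm high, standing on the bench; origin: centre of its underside
- jar_c: bystander: another such jar

How it is judged:
By the outcome, as a careful person would: the job done as asked, in the order asked, and still so for the second after the job is handed in, while the arm keeps its last pose, push and grip.
It also fails if it takes over 72 s, if anything falls off the work surface, if the arm or the gripper's body presses on something with over 40 N, if the wrist force passes 120 N, or if a joint passes its speed limit or range.

### The arm

A 6-joint arm with a two-finger parallel gripper is mounted at the origin on a cart in front of the work surface, level with it; the furniture and walls round the work are solid. World frame = base frame: x ahead of the robot, y to its left, z up, the work surface at z = 0. Lengths are in mm, angles in rad, forces in N, time in s.
With the tool pointing down it reaches from about 325 to 850 mm from the base axis. Payload 15.5 kg.
Tool frame: the origin (TCP) lies midway between the tips of the shut fingers; the grasp point (between the pads) lies 19 mm behind it; z points along the fingers, y is the line along which they close (so a half turn about z gives the same grasp; the last joint's range is limited). The gripper opens to 91 mm and grips with 3 to 60 N. Pads are 32 mm wide; open, the fingers measure 118 mm over their backs; the gripper's body (76 mm by 178 mm) begins 60 mm behind the grasp point.
Start: joints at [-1.413, 0.494, 1.345, -0, 1.302, -0.096], TCP at [156.929, -604.979, 213.915] pointing down, gripper open.
Joint ranges: [-2.91, 2.91], [-0.82, 2.16], [0.22, 2.67], [-1.22, 4.37], [0.12, 2.79], [-3.08, 3.08]. Speed limits (rad/s): [1.89, 1.89, 2.57, 3.01, 3.01, 3.01].

### API

Orientations are given as a unit quaternion [w, x, y, z].
In Python, from cell import monitor, snapshot, ticket, models gives the robot as it stands.
- The arm moves only by the shell command python3 -m jog 'ROWS' [FORCE]. ROWS is JSON, a list that holds one entry, the list of rows, each a list of 7 numbers: the shift along the tool's x, y, z in mm, then the turn, a rotation vector about the tool's x, y, z in rad, then the opening, from 0 (shut) to 1 (fully open). A call has 1 to 8 rows; each row is the pose to reach, as a shift and turn from the pose commanded when the call began, along the tool's axes at that moment; what a row does not reach only later rows make up. A row lasts 1/8 s, in which the tool goes at most 62.5 mm and 10.7 degrees, less where a joint would pass 70% of its speed; a pose out of reach is approached as far as the arm can. A call with a gripper value outside its range is refused whole. The fingers move at their own pace and stop on an object; FORCE is the grip in N (left out, the last holds). Time passes only in rows, so rows that repeat a pose let the fingers close. It gives the time, the measured TCP pose, the force, the opening and the grip force at its end, in the units of the state.
- monitor.read_state(): the state, without advancing time (a new reading comes with each control period).
- snapshot(name): name is "scene" or "side" or "wrist"; returns a dict with "img" (400x640x3 uint8, red, green, blue), "z_map" (400x640 float32, mm along the optical axis (not along the pixel's ray), 0 where there is no reading), "K" (3x3 intrinsics, pixels), "camera_from_world" (4x4, takes a point from world to camera coordinates); the wrist camera has in their place "tool_from_camera" (4x4, takes a point from camera to tool coordinates, whose origin is the TCP and whose axes are the flange's). Camera axes: x right, y down, z forward; pixel columns grow to the right and rows downward; lengths in mm; the calibration is good to about 2 mm. A picture is of the moment at which its call begins: read the wrist's pose just before it.
- ticket.finish_job(): hands the job in; it is judged then, once.
Trained networks look in a picture, given as the dict that the camera call returned (one of the last four; its "shot" number tells which), for a name from the list of things; names that differ only in an ending like _2 or _b are one class to them, and where a whole thing is asked for, a point or a joint stands for the part that bears it (a point fixed in the world has none). Each returns a list of dicts, best first, with "score" (0 to 1); they miss things now and then, are a little off and sometimes report something else, mostly with a low value. They report only what shows in the picture. A call takes as long as a camera call.
- models.look_for(name, picture): "xy" ([column, row] in pixels, amid what is visible of it).
- models.regions_of(name, picture): "region" (400x640 bool, what is visible of it) and "xy" ([column, row] in pixels, amid what is visible of it).
- models.landmark_of(name, picture): "xy" ([column, row] in pixels: a listed point, or the origin of a listed thing).
The state is a dict: "time": time; "qpos": joint angles; "dq": joint speeds; "joint_efforts": joint torques, N m; "tcp_pos": TCP position; "tool_rot": TCP orientation; "ft_force": force on the tool from outside, world axes, zero at the start; "wrist_torque": the same for the moment, N m; "opening": finger opening in mm; "grip_force": force on a finger pad.
Only numpy, scipy, OpenCV 4.12 (cv2) and the standard library are available. Lean on these libraries where they do the work, as an engineer would, in place of code of your own. Each camera call takes 0.05 s, during which the arm holds its last target. There are 200 camera calls.

## Working session

There is one attempt and no reset: what is moved stays moved. The work goes in short steps, Python scripts to look and compute and a shell command to move; the robot and the scene stay as the last step left them, time stands still between calls to the robot, and variables do not carry over. Pictures are saved under pics/ and viewed, at most 10 in all, crops included, and the job is handed in when it is done.

```bash
mkdir -p pics; ls; cat > h.py <<'E'
import numpy as np, cv2
from cell import monitor, snapshot, ticket, models
from scipy.spatial.transform import Rotation as R
def tool_pose(s=None):
    s=s or monitor.read_state(); q=s["tool_rot"]
    T=np.eye(4); T[:3,:3]=R.from_quat([q[1],q[2],q[3],q[0]]).as_matrix(); T[:3,3]=s["tcp_pos"]; return T
def shot(name):
    T=tool_pose(); p=snapshot(name)
    p["w_c"]=np.linalg.inv(p["camera_from_world"]) if "camera_from_world" in p else T@p["tool_from_camera"]
    return p
def ray(p,xy):
    d=np.linalg.inv(p["K"])@[xy[0],xy[1],1]; return p["w_c"][:3,3], p["w_c"][:3,:3]@d
def at_z(p,xy,z):
    o,d=ray(p,xy); return o+d*(z-o[2])/d[2]
def tri(obs):
    A=np.zeros((3,3));b=np.zeros(3)
    for p,xy in obs:
        o,d=ray(p,xy); d=d/np.linalg.norm(d); M=np.eye(3)-np.outer(d,d); A+=M;b+=M@o
    x=np.linalg.solve(A,b); return x
def cloud(p,mask):
    v,u=np.nonzero(mask&(p["z_map"]>0)); z=p["z_map"][v,u]
    c=np.linalg.inv(p["K"])@np.stack([u*z,v*z,z]); return (p["w_c"][:3,:3]@c).T+p["w_c"][:3,3]
def save(p,n): cv2.imwrite("pics/"+n,p["img"][...,::-1])
E
python3 - <<'E'
from h import *
np.set_printoptions(precision=1,suppress=True)
P={n:shot(n) for n in("scene","side")}
save(P["scene"],"s1.png");save(P["side"],"s2.png")
print(monitor.read_state())
for k in ["chamber_rim","lock_face","cover","cover_seat","red_key","black_key","key_block","tester","jar_b"]:
    o={}
    for n,p in P.items():
        r=models.landmark_of(k,p); print(k,n,[(np.round(x["xy"]),round(x["score"],2)) for x in r[:3]])
        if r:o[n]=(p,r[0]["xy"])
    if len(o)==2: print("   tri",tri(list(o.values())))
E
```

```text
pics
{'time': 0.1, 'qpos': array([-1.4,  0.5,  1.3, -0. ,  1.3, -0.1]), 'dq': array([ 0., -0., -0., -0., -0.,  0.]), 'joint_efforts': array([  0. , -88. , -38.3,   0.1,   0. ,  -0. ]), 'tcp_pos': array([ 156.9, -604.6,  213.4]), 'tool_rot': array([-0. ,  1. ,  0.1, -0. ]), 'ft_force': array([-0.3, -0.1, -0. ]), 'wrist_torque': array([-0.1,  0. ,  0. ]), 'grip_force': 0.0, 'opening': 91.46917456689225}
chamber_rim scene []
chamber_rim side [(array([290., 207.]), 0.71), (array([261., 298.]), 0.15)]
lock_face scene [(array([379., 207.]), 0.62)]
lock_face side [(array([309., 193.]), 0.88)]
   tri [ 572.8 -383.    68. ]
cover scene [(array([278., 203.]), 0.73), (array([378., 282.]), 0.31)]
cover side [(array([265., 297.]), 0.78)]
   tri [527.1 -35.5   4.2]
cover_seat scene [(array([275., 204.]), 0.69)]
cover_seat side [(array([261., 294.]), 0.56), (array([360., 255.]), 0.55)]
   tri [526.5 -28.8   6.7]
red_key scene [(array([308., 233.]), 0.39)]
red_key side [(array([366., 234.]), 0.42)]
   tri [ 394.7 -273.5   36.3]
black_key scene [(array([291., 227.]), 0.58), (array([377., 204.]), 0.16)]
black_key side [(array([362., 244.]), 0.62), (array([263., 297.]), 0.23)]
   tri [ 389.3 -217.7   39.5]
key_block scene [(array([301., 244.]), 0.79)]
key_block side []
tester scene [(array([354., 224.]), 0.95)]
tester side [(array([295., 231.]), 0.91), (array([260., 293.]), 0.74)]
   tri [ 576.6 -303.2   -6.6]
jar_b scene [(array([425., 274.]), 0.94), (array([380., 281.]), 0.61)]
jar_b side [(array([389., 209.]), 0.72), (array([373., 199.]), 0.7)]
   tri [ 410.2 -576.4   -5.2]
```

View pics/s1.png

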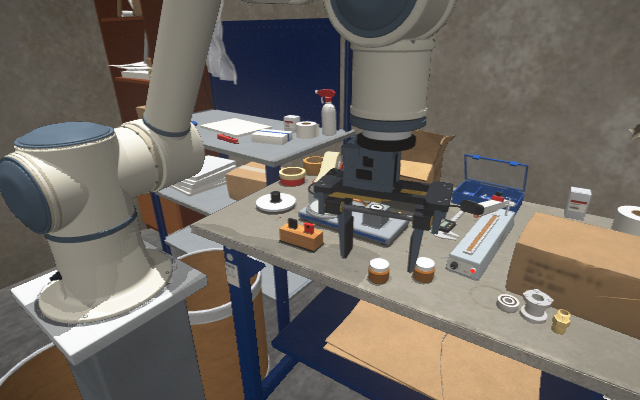

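View pics/s2.png

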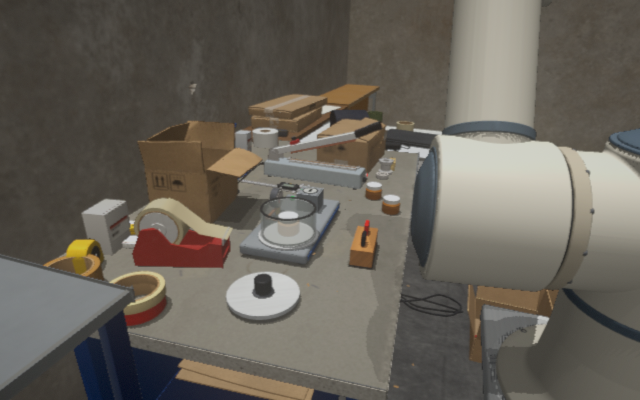

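```bash
python3 - <<'E'
from h import *
np.set_printoptions(precision=2,suppress=True)
print(tool_pose()); p=shot("wrist"); print(p["tool_from_camera"],p["K"])
E
```

```text
[[   0.97    0.25    0.    156.93]
 [   0.25   -0.97    0.   -604.96]
 [   0.     -0.     -1.    213.9 ]
 [   0.      0.      0.      1.  ]]
[[   0.     -0.96   -0.28   77.81]
 [   1.      0.     -0.     -0.36]
 [   0.     -0.28    0.96 -169.92]
 [   0.      0.      0.      1.  ]] [[335.89   0.   315.57]
 [  0.   335.89 198.98]
 [  0.     0.     1.  ]]
```

The scene view shows the cover at (275,203), the key block at (301,235) with black key left and red key right, and the tester mostly hidden behind the gripper. The side view shows the cover at (263,293), the chamber at (288,225), the pod at about (309,193) and the block at (363,245). Next I move the wrist camera over the tester.

```bash
python3 -m jog '[[[40,-20,-20,0,0,0.05,1],[95,-45,-40,0,0,0.1,1],[150,-70,-60,0,0,0.15,1],[205,-95,-76,0,0,0.2,1],[260,-120,-76,0,0,0.25,1],[305,-142,-76,0,0,0.25,1],[321,-150,-76,0,0,0.25,1],[321,-150,-76,0,0,0.25,1]]]'
cat > meas.py <<'E'
from h import *
np.set_printoptions(precision=1,suppress=True)
def meas(names,cams,zs={}):
    P={n:shot(n) for n in cams}
    for k in names:
        o=[]
        for n,p in P.items():
            r=models.landmark_of(k,p); 
            for x in r[:2]:
                print(k,n,np.round(x["xy"],1),round(x["score"],2),"at_z",at_z(p,x["xy"],zs[k]) if k in zs else "")
            if r and r[0]["score"]>.4:o.append((p,r[0]["xy"]))
        if len(o)>1: print("   tri",tri(o))
    return P
Z=dict(chamber_rim=98,lock_face=76,cover=0,cover_seat=8,red_key=40,black_key=40,key_block=0,tester=0,jar_b=0)
E
python3 - <<'E'
from meas import *
P=meas(Z,["wrist","scene","side"],Z)
save(P["wrist"],"w1.png"); print(tool_pose()[:3])
import pickle; p=P["wrist"]; pickle.dump({k:p[k] for k in("img","z_map","K","w_c")},open("w1.pkl","wb"))
E
```

```text
time: 2.05
tcp_pos: [430.4, -378.8, 289.9]
tool_rot: [0.0, 1.0, 0.003, -0.0]
ft_force: [-0.3, -0.2, -0.1]
opening: 90.9
grip_force: 0.0
chamber_rim wrist [157.5  50.1] 0.72 at_z [ 556.5 -220.8   98. ]
chamber_rim wrist [47.7 90.4] 0.42 at_z [ 517.7 -103.4   98. ]
chamber_rim scene [329.1 185.4] 0.66 at_z [ 570.4 -213.5   98. ]
chamber_rim side [285.  208.5] 0.63 at_z [ 560.2 -209.    98. ]
   tri [ 561.2 -218.    97.3]
lock_face wrist [317.1  43.2] 0.67 at_z [ 567.1 -379.4   76. ]
lock_face scene [379. 208.] 0.6 at_z [ 561.7 -389.3   76. ]
lock_face side [313.5 188.4] 0.96 at_z [ 561.9 -393.1   76. ]
lock_face side [259.8 295.2] 0.59 at_z [488.3  52.1  76. ]
   tri [ 563.5 -384.8   76.9]
cover wrist [48.8 87.2] 0.81 at_z [524.3 -31.2   0. ]
cover scene [279.6 203.5] 0.89 at_z [539.3 -33.1   0. ]
cover side [263.6 301.2] 0.93 at_z [523.  -25.2   0. ]
   tri [528.3 -33.4  -0.3]
cover_seat wrist [44.4 90.1] 0.96 at_z [520.4 -30.8   8. ]
cover_seat scene [274.1 206.9] 0.72 at_z [497.9 -48.2   8. ]
cover_seat side [262.  295.1] 0.97 at_z [528.6 -30.6   8. ]
   tri [522.  -28.8   2.1]
red_
[... 749 characters left out ...]
 -244.2   -8.2]
tester wrist [253.4  49.4] 0.59 at_z [ 571.1 -299.3    0. ]
tester scene [354.3 223.7] 0.68 at_z [ 565.3 -309.1    0. ]
tester scene [297.8 243.9] 0.16 at_z [ 379.7 -247.2    0. ]
tester side [294.1 230.9] 0.63 at_z [ 574.9 -294.4   -0. ]
   tri [ 574.8 -300.6   -4.9]
jar_b wrist [397.7 198.1] 0.87 at_z [ 376.9 -495.8    0. ]
jar_b scene [379.5 283.3] 0.82 at_z [ 358.7 -507.6    0. ]
jar_b scene [426.2 272.9] 0.59 at_z [ 458.4 -577.1    0. ]
jar_b side [389.7 209.5] 0.8 at_z [ 379.4 -505.5    0. ]
jar_b side [371.  199.8] 0.67 at_z [ 441.8 -552.9    0. ]
   tri [ 375.1 -500.5   -5. ]
[[   1.     0.     0.   430. ]
 [   0.    -1.     0.  -379.2]
 [   0.    -0.    -1.   289.9]]
```

View pics/w1.png

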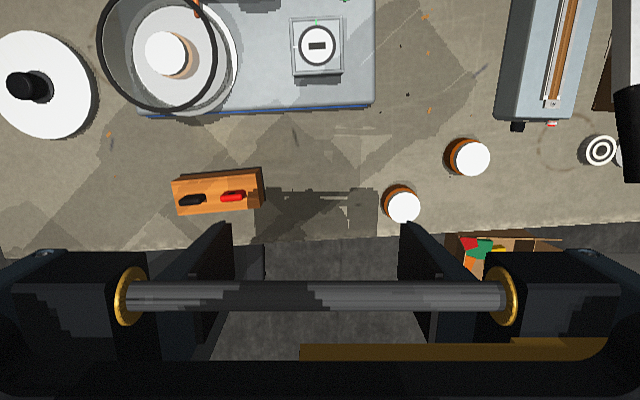

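The wrist view shows the cover at (47,85) with its knob top at (27,86), the chamber ring at (152,47) and the key slot at (317,46). The red key is at (233,196) and the black key at (191,199). Next I go above the cover, turning the tool to about +90° yaw.

```bash
python3 -m jog '[[[12,-45,0,0,0,-0.16,1],[26,-95,0,0,0,-0.33,1],[42,-150,0,0,0,-0.5,1],[58,-205,0,0,0,-0.67,1],[72,-260,10,0,0,-0.84,1],[84,-305,40,0,0,-1.01,1],[91,-335,70,0,0,-1.18,1],[93,-348,95,0,0,-1.34,1]]]' | head -2
python3 -m jog '[[[0,0,8,0,0,-0.12,1],[0,0,15,0,0,-0.22,1],[0,0,15,0,0,-0.23,1],[0,0,15,0,0,-0.23,1]]]' | head -3
cat > cov.py <<'E'
from meas import *
P=meas(["cover","cover_seat"],["wrist"],Z)
p=P["wrist"]; T=tool_pose(); print(T[:3]); print(monitor.read_state()["qpos"])
r=models.regions_of("cover",p); m=r[0]["region"]; C=cloud(p,m); print(r[0]["score"],len(C))
h=C[:,2]; print(np.histogram(h,bins=range(0,60,3)))
top=C[h>h.max()-4]; t=C[h>35]
(x,y),rad=cv2.minEnclosingCircle(t[:,:2].astype(np.float32)); print("knob",np.percentile(t[:,2],90),x,y,rad)
f=C[(h>10)&(h<24)]; (x,y),rad=cv2.minEnclosingCircle(f[:,:2].astype(np.float32)); print("flange",np.median(f[:,2]),x,y,rad)
save(p,"c1.png")
E
python3 cov.py
```

```text
time: 4.55
tcp_pos: [521.7, -29.1, 193.9]
time: 5.05
tcp_pos: [521.9, -30.9, 180.3]
tool_rot: [0.0, 0.707, 0.707, 0.0]
cover wrist [319.7 177.3] 0.9 at_z [525.4 -29.3   0. ]
cover_seat wrist [320.1 181.1] 0.64 at_z [525.7 -31.6   8. ]
[[ -0.    1.    0.  521.8]
 [  1.    0.   -0.  -30.9]
 [ -0.    0.   -1.  180.3]]
[-0.2  0.4  1.6 -0.   1.1 -0.2]
0.6 12252
(array([    4,     0,     0,     2,   944, 10150,   192,     0,     3,
          11,    23,    16,    17,    18,   190,   666,     0,     0,
           0]), array([ 0,  3,  6,  9, 12, 15, 18, 21, 24, 27, 30, 33, 36, 39, 42, 45, 48,
       51, 54, 57]))
knob 46.8229133645271 524.510009765625 -29.073148727416992 15.897425651550293
flange 16.02506270119065 524.4222412109375 -29.162086486816406 64.85137939453125
```

View pics/c1.png

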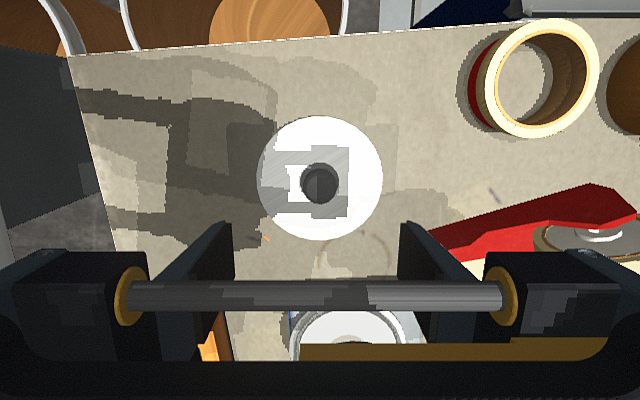

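The picture shows the cover centred at about (320,178) with the knob top at (319,183), clear of both fingers. Its depth fit gives the knob axis at (524.5, -29.1), top at 47 mm. I descend and grip.

```bash
python3 -m jog '[[[1.8,2.7,35,0,0,0,0.8],[1.8,2.7,75,0,0,0,0.8],[1.8,2.7,115,0,0,0,0.8],[1.8,2.7,140,0,0,0,0.8],[1.8,2.7,152,0,0,0,0.8],[1.8,2.7,158,0,0,0,0.8],[1.8,2.7,158,0,0,0,0.8]]]' 
python3 -m jog '[[[0,0,0,0,0,0,0.3],[0,0,0,0,0,0,0.2],[0,0,0,0,0,0,0.2],[0,0,0,0,0,0,0.2],[0,0,0,0,0,0,0.2],[0,0,0,0,0,0,0.2]]]' 40
```

```text
time: 6.12
tcp_pos: [524.7, -29.1, 22.3]
tool_rot: [0.0, 0.706, 0.708, 0.0]
ft_force: [-0.6, 0.2, 0.8]
opening: 72.6
grip_force: 0.0
time: 6.88
tcp_pos: [524.5, -29.0, 22.0]
tool_rot: [0.0, 0.706, 0.708, 0.0]
ft_force: [0.6, -1.0, 1.9]
opening: 31.1
grip_force: 40.0
```

```bash
python3 -m jog '[[[0,0,-15,0,0,0,0.2],[0,0,-45,0,0,0,0.2],[0,0,-85,0,0,0,0.2],[0,0,-125,0,0,0,0.2],[-15,2,-165,0,0,0,0.2],[-45,5,-200,0,0,0,0.2],[-85,10,-218,0,0,0,0.2],[-125,15,-218,0,0,0,0.2]]]' 
python3 -m jog '[[[-40,5,0,0,0,0,0.2],[-80,10,0,0,0,0,0.2],[-120,15,0,0,0,0,0.2],[-150,18,0,0,0,0,0.2],[-170,20,0,0,0,0,0.2],[-175,20,0,0,0,0,0.2],[-175,20,0,0,0,0,0.2],[-175,20,0,0,0,0,0.2]]]' 
cat > rim.py <<'E'
from meas import *
from scipy.optimize import least_squares
def fit(p,c0):
    C=cloud(p,np.ones((400,640),bool)); r=np.hypot(*(C[:,:2]-c0).T)
    C=C[(r<75)&(r>42)&(C[:,2]>88)&(C[:,2]<108)]
    f=lambda c:np.hypot(*(C[:,:2]-c[:2]).T)-57.5
    s=least_squares(f,[*c0],loss="soft_l1"); 
    a=np.arctan2(*(C[:,:2]-s.x).T[::-1]); print("rim",len(C),s.x,np.median(C[:,2]),"res",np.std(f(s.x)),"sectors",np.histogram(a,8,(-np.pi,np.pi))[0]); return s.x
E
python3 - <<'E'
from rim import *
import pickle
fit(pickle.load(open("w1.pkl","rb")),np.array([561,-218]))
P=meas(["chamber_rim","lock_face"],["wrist","side","scene"],Z); print(tool_pose()[:3,3])
for n in P: fit(P[n],np.array([561,-218]))
save(P["wrist"],"r1.png")
E
```

```text
time: 7.88
tcp_pos: [540.1, -155.2, 242.5]
tool_rot: [0.001, 0.706, 0.708, 0.001]
ft_force: [1.2, 0.2, -2.0]
opening: 30.6
grip_force: 40.0
time: 8.88
tcp_pos: [560.2, -327.9, 240.1]
tool_rot: [-0.0, 0.706, 0.708, 0.0]
ft_force: [-0.9, 0.9, -1.7]
opening: 30.8
grip_force: 40.0
rim 2289 [ 556.6 -220.5] 96.4988492905797 res 1.6840367535738558 sectors [261 319 323  48  85 530 436 287]
chamber_rim wrist [317.1  62.2] 0.61 at_z [ 560.1 -216.    98. ]
chamber_rim side [288.  207.5] 0.69 at_z [ 556.3 -216.    98. ]
chamber_rim side [363.5 243.2] 0.25 at_z [ 369.6 -122.9   98. ]
chamber_rim scene [327.7 185.5] 0.96 at_z [ 567.3 -210.6   98. ]
   tri [ 558.7 -216.2   99.9]
lock_face side [310.  191.6] 0.89 at_z [ 562.7 -369.4   76. ]
lock_face side [296.1 233. ] 0.22 at_z [ 512.4 -153.6   76. ]
lock_face scene [379.  204.9] 0.88 at_z [ 579.1 -379.6   76. ]
   tri [ 569.8 -382.2   75.2]
[ 560.3 -328.9  239.9]
rim 2701 [ 556.4 -219. ] 96.68429292506579 res 1.6983514314106831 sectors [384 267 254 378 462 250 243 463]
rim 596 [ 556.2 -217. ] 94.22457198061522 res 1.6602931643504986 sectors [ 37  76  93  75  38  84 112  81]
rim 286 [ 554.5 -219.6] 93.5463711515016 res 1.890024927930313 sectors [52 50 20 28 43 42 19 32]
```

View pics/r1.png

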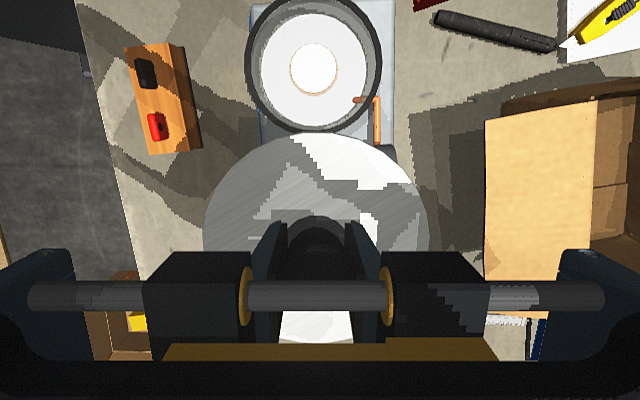

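The chamber mouth is in clear view at (313,66), with the held cover in the foreground, its flange arc reaching up to (316,133). The rim fits agree on about (556.4, -219). I check the cover's centre in the hand with the same camera.

```bash
python3 - <<'E'
from rim import *
p=shot("wrist"); T=tool_pose()
C=cloud(p,np.ones((400,640),bool)); c0=T[:2,3]
d=C[:,:2]-c0; m=(C[:,2]>228)&(C[:,2]<242)&(np.hypot(*d.T)<75)&(d[:,1]>10)
C=C[m]; d=C[:,:2]-c0; a=np.arctan2(d[:,1],d[:,0]); r=np.hypot(*d.T)
E=np.array([d[(a>=b)&(a<b+.05)][np.argmax(r[(a>=b)&(a<b+.05)])] for b in np.arange(.3,2.8,.05) if ((a>=b)&(a<b+.05)).any()])
s=least_squares(lambda c:np.hypot(*(E-c[:2]).T)-65,[0,0],loss="soft_l1")
print("cover rel tcp",s.x,"z",np.median(C[:,2]),np.polyfit(d[:,0],C[:,2],1),np.polyfit(d[:,1],C[:,2],1),len(E),s.cost)
c=fit(p,np.array([556,-219])); print("go",c-(c0+s.x), "tcp",T[:3,3])
E
```

```text
cover rel tcp [-1.1 -0.8] z 233.96380479117016 [  0. 234.] [ -0.  234.4] 50 0.7842573308085679
rim 2704 [ 556.4 -218.9] 96.6810004698321 res 1.6911757779439924 sectors [387 283 278 386 466 215 215 474]
go [ -2.8 110.8] tcp [ 560.2 -328.9  239.9]
```

```bash
python3 -m jog '[[[40,-1,0,0,0,0,0.2],[80,-2,0,0,0,0,0.2],[105,-3,10,0,0,0,0.2],[110.5,-3,40,0,0,0,0.2],[110.5,-3,75,0,0,0,0.2],[110.5,-3,100,0,0,0,0.2],[110.5,-3,112,0,0,0,0.2],[110.5,-3,112,0,0,0,0.2]]]' 
python3 -m jog '[[[0,0,2,0,0,0,0.2],[0,0,4,0,0,0,0.2],[0,0,6,0,0,0,0.2],[0,0,8,0,0,0,0.2],[0,0,8,0,0,0,0.2]]]'
```

```text
time: 10.38
tcp_pos: [556.8, -218.4, 127.7]
tool_rot: [-0.0, 0.706, 0.708, -0.0]
ft_force: [0.1, -0.0, -2.3]
opening: 30.9
grip_force: 40.0
time: 11.0
tcp_pos: [556.8, -218.4, 119.8]
tool_rot: [-0.0, 0.706, 0.708, -0.0]
ft_force: [0.2, 0.5, -2.6]
opening: 30.7
grip_force: 40.0
```

```bash
python3 -m jog '[[[0,0,1.5,0,0,0,0.2],[0,0,3,0,0,0,0.2],[0,0,4.5,0,0,0,0.2],[0,0,6,0,0,0,0.2],[0,0,6,0,0,0,0.2]]]'
```

```text
time: 11.62
tcp_pos: [556.9, -218.4, 113.8]
tool_rot: [-0.0, 0.706, 0.708, -0.0]
ft_force: [0.1, -0.3, -2.6]
opening: 31.1
grip_force: 40.0
```

```bash
python3 -m jog '[[[0,0,0.7,0,0,0,0.2],[0,0,1.4,0,0,0,0.2],[0,0,1.8,0,0,0,0.2],[0,0,1.8,0,0,0,0.2]]]'
```

```text
time: 12.12
tcp_pos: [556.9, -218.4, 112.1]
tool_rot: [-0.0, 0.706, 0.708, -0.0]
ft_force: [-0.0, 0.5, -2.6]
opening: 30.7
grip_force: 40.0
```

```bash
python3 -m jog '[[[0,0,0.4,0,0,0,0.2],[0,0,0.8,0,0,0,0.2],[0,0,1.2,0,0,0,0.2],[0,0,1.2,0,0,0,0.2]]]'
```

```text
time: 12.62
tcp_pos: [557.0, -218.5, 112.0]
tool_rot: [0.0, 0.706, 0.708, 0.0]
ft_force: [-5.4, 3.0, 15.4]
opening: 30.7
grip_force: 40.0
```

Contact came right at the expected height. I unload, release and rise.

```bash
python3 -m jog '[[[0,0,-1,0,0,0,0.2],[0,0,-1,0,0,0,0.35],[0,0,-1,0,0,0,0.5],[0,0,-1,0,0,0,0.7],[0,0,-1,0,0,0,0.7],[0,0,-1,0,0,0,0.7]]]'
python3 -m jog '[[[0,0,-10,0,0,0,0.7],[0,0,-30,0,0,0,0.7],[0,0,-60,0,0,0,0.7],[0,0,-95,0,0,0,0.7],[0,0,-120,0,0,0,0.7],[0,0,-130,0,0,0,0.7],[0,0,-130,0,0,0,0.7]]]'
python3 - <<'E'
from rim import *
p=shot("wrist"); print(tool_pose()[:3,3])
C=cloud(p,np.ones((400,640),bool)); c0=np.array([556.4,-219]); d=C[:,:2]-c0; r=np.hypot(*d.T)
m=(C[:,2]>95)&(C[:,2]<120)&(r<72)&(r>22); D=np.c_[d[m],np.ones(m.sum())]
print("flange plane",np.linalg.lstsq(D,C[m,2],rcond=None)[0],m.sum(), np.std(C[m,2]))
(x,y),R_=cv2.minEnclosingCircle(C[m&(abs(C[:,2]-107)<4)][:,:2].astype(np.float32)); print(x,y,R_)
k=C[(C[:,2]>128)&(r<30)]; print("knob",np.median(k[:,2]),cv2.minEnclosingCircle(k[:,:2].astype(np.float32)))
save(p,"d1.png")
E
```

```text
time: 13.38
tcp_pos: [556.9, -218.5, 111.9]
tool_rot: [-0.0, 0.706, 0.708, -0.0]
ft_force: [0.5, 0.2, -0.6]
opening: 63.8
grip_force: 0.0
time: 14.25
tcp_pos: [557.0, -218.5, 242.2]
tool_rot: [0.0, 0.706, 0.708, 0.0]
ft_force: [0.2, 0.4, -0.4]
opening: 64.1
grip_force: 0.0
[ 556.7 -218.3  241.4]
flange plane [  0.   0. 106.] 12570 0.7212335428015227
555.9539184570312 -218.74659729003906 64.95677947998047
knob 354.4450557968217 ((556.4873657226562, -210.54031372070312), 23.6001033782959)
```

View pics/d1.png

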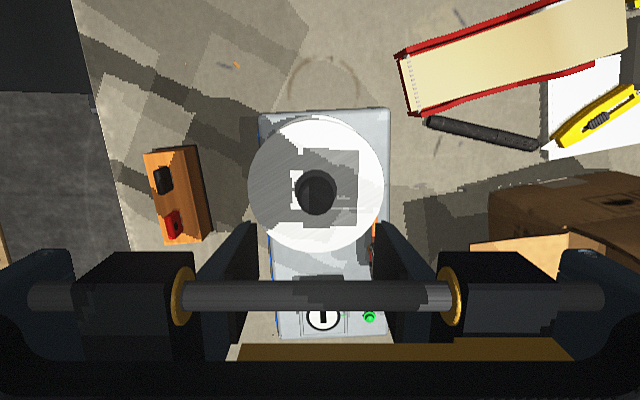

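The cover sits on the chamber at (316,183), with a level flange at 106 mm (the depth reads 1 mm low), so it is seated. The red key is at (172,222) and the slot at (323,317). Next I move over the red key.

```bash
python3 -m jog '[[[-15,-40,0,0,0,0,0.7],[-30,-85,0,0,0,0,0.7],[-45,-125,20,0,0,0,0.7],[-53,-152,45,0,0,0,0.7],[-56,-161,60,0,0,0,0.7],[-56,-163,65,0,0,0,0.7],[-56,-163,65,0,0,0,0.7]]]' | head -2
cat > key.py <<'E'
from meas import *
def headfit(p,lo,hi,c0,rad=30):
    hsv=cv2.cvtColor(p["img"],cv2.COLOR_RGB2HSV); red=((hsv[...,0]<8)|(hsv[...,0]>172))&(hsv[...,1]>150)&(hsv[...,2]>50)
    C=cloud(p,red); C=C[np.hypot(*(C[:,:2]-c0).T)<rad]; t=C[(C[:,2]>lo)&(C[:,2]<hi)]
    zt=np.percentile(t[:,2],80); t=t[t[:,2]>zt-3]
    (c,s,a)=cv2.minAreaRect(t[:,:2].astype(np.float32)); 
    if s[0]>s[1]: a-=90; 
    print("red head top z",zt,"c",c,"size",s,"long axis dir from x deg",a+90,"n",len(t)); return np.array(c),a+90
E
python3 - <<'E'
from key import *
P=meas(["red_key","black_key","key_block"],["wrist","side","scene"],Z); p=P["wrist"]; print(tool_pose()[:3])
headfit(p,50,80,np.array([394,-275]))
C=cloud(p,np.ones((400,640),bool)); b=C[(np.hypot(C[:,0]-392,C[:,1]+249)<75)&(abs(C[:,2]-39)<4)]
print("block",np.median(b[:,2]),cv2.minAreaRect(b[:,:2].astype(np.float32)))
save(p,"k1.png")
E
```

```text
time: 15.18
tcp_pos: [394.2, -274.7, 176.6]
red_key wrist [317.5 188.2] 0.93 at_z [ 395.  -273.8   40. ]
red_key side [367.5 233.4] 0.45 at_z [ 391.6 -271.3   40. ]
red_key scene [307.6 231.8] 0.41 at_z [ 392.2 -272.4   40. ]
   tri [ 393.1 -273.    39.5]
black_key wrist [309.  133.6] 0.76 at_z [ 387.1 -223.2   40. ]
black_key side [364.  241.4] 0.44 at_z [ 390.6 -233.3   40. ]
black_key scene [291.2 227.5] 0.64 at_z [ 384.5 -221.9   40. ]
   tri [ 386.6 -223.1   42.7]
key_block wrist [316.  153.4] 0.68 at_z [ 393.5 -246.9    0. ]
key_block side [359.4 253.3] 0.6 at_z [ 401.8 -248.7    0. ]
key_block side [287.3 206.3] 0.46 at_z [ 647.3 -421.6    0. ]
key_block scene [300.2 242.5] 0.86 at_z [ 389.1 -247.8    0. ]
   tri [ 395.8 -245.9   -0.6]
[[  -0.     1.     0.   394.1]
 [   1.     0.    -0.  -274.9]
 [  -0.     0.    -1.   177. ]]
red head top z 65.16816287960948 c (394.3804626464844, -273.4567565917969) size (8.787243843078613, 27.089963912963867) long axis dir from x deg 95.97967481613159 n 286
block 39.03818821342975 ((391.706298828125, -248.38775634765625), (46.10418701171875, 110.40459442138672), 5.947922229766846)
```

View pics/k1.png

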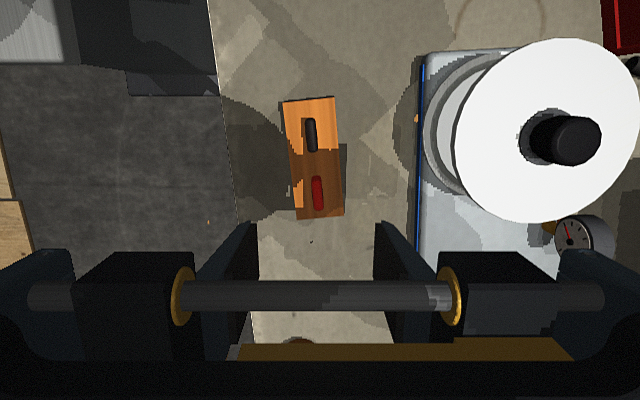

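The red key's head is at (318,193) and the black one at (311,134), in a block turned about +6°. The red head is centred at (394.4, -274), its top at 66 mm. I align, descend and grip.

```bash
python3 -m jog '[[[0.9,0.3,30,0,0,-0.104,0.5],[0.9,0.3,65,0,0,-0.104,0.5],[0.9,0.3,95,0,0,-0.104,0.5],[0.9,0.3,118,0,0,-0.104,0.5],[0.9,0.3,130,0,0,-0.104,0.5],[0.9,0.3,134.5,0,0,-0.104,0.5],[0.9,0.3,134.5,0,0,-0.104,0.5]]]' 
python3 -m jog '[[[0,0,0,0,0,0,0.25],[0,0,0,0,0,0,0.12],[0,0,0,0,0,0,0],[0,0,0,0,0,0,0],[0,0,0,0,0,0,0],[0,0,0,0,0,0,0],[0,0,0,0,0,0,0],[0,0,0,0,0,0,0]]]' 60
python3 -c "
from h import *
s=monitor.read_state();print(s['ft_force'],s['wrist_torque'],s['qpos'])"
```

```text
time: 16.65
tcp_pos: [394.6, -274.2, 42.8]
tool_rot: [0.0, 0.668, 0.744, 0.0]
ft_force: [0.3, -1.0, -0.2]
opening: 45.8
grip_force: 0.0
time: 17.65
tcp_pos: [394.5, -274.1, 42.5]
tool_rot: [0.0, 0.668, 0.744, 0.0]
ft_force: [-0.2, 1.1, 5.8]
opening: 8.9
grip_force: 60.0
[-0.17654509  1.06854511  5.79527934] [ 0.09010641 -0.12946781 -0.00182917] [-7.31637191e-01  5.56264489e-01  1.87459774e+00  2.38475393e-06
  7.10513063e-01 -8.38671432e-01]
```

```bash
python3 -m jog '[[[0,0,-8,0,0,0,0],[0,0,-25,0,0,0,0],[0,0,-50,0,0,0,0],[0,0,-85,0,0,0,0],[0,0,-115,0,0,0,0],[-20,14,-140,0,0,0,0],[-55,37,-150,0,0,0,0],[-95,64,-150,0,0,0,0]]]' | tail -4
python3 -m jog '[[[-40,27,0,0,0,0,0],[-80,54,0,0,0,0,0],[-110,74,0,0,0,0,0],[-125,84,0,0,0,0,0],[-128,86,0,0,0,0,0],[-128,86,0,0,0,0,0]]]'
cat > lock.py <<'E'
from key import *
def slot(p,c0,zf=75.5):
    # dark slot on the white disc, pixels projected on the lock-face plane
    v,u=np.mgrid[0:400,0:640]; o=p["w_c"][:3,3]; d=(p["w_c"][:3,:3]@np.linalg.inv(p["K"])@np.stack([u.ravel(),v.ravel(),np.ones(u.size)])).T
    X=(o+d*((zf-o[2])/d[:,2])[:,None])[:,:2].reshape(400,640,2); near=np.hypot(*(X-c0).transpose(2,0,1))<14
    g=cv2.cvtColor(p["img"],cv2.COLOR_RGB2GRAY); m=near&(g<80)
    n,l,st,ce=cv2.connectedComponentsWithStats(m.astype(np.uint8)); 
    i=1+np.argmax(st[1:,4]); pts=X[l==i].astype(np.float32); c,s,a=cv2.minAreaRect(pts)
    print("slot rect",c,s,a,"centroid",pts.mean(0),"n",len(pts)); w,V=np.linalg.eigh(np.cov(pts.T)); print("axis deg",np.degrees(np.arctan2(V[1,1],V[0,1]))%180)
def pod(p,c0):
    C=cloud(p,np.ones((400,640),bool)); b=C[(np.hypot(*(C[:,:2]-c0).T)<48)&(abs(C[:,2]-75)<4)]
    print("pod",np.median(b[:,2]),len(b),cv2.minAreaRect(b[:,:2].astype(np.float32)))
E
python3 - <<'E'
from lock import *
P=meas(["lock_face","tester"],["wrist","side","scene"],Z); p=P["wrist"]; print(tool_pose()[:3]); print(monitor.read_state()["grip_force"],monitor.read_state()["opening"])
r=models.landmark_of("lock_face",p); c=at_z(p,r[0]["xy"],76)[:2] if r else np.array([566,-381])
slot(p,c); pod(p,c); save(p,"l1.png")
E
```

```text
tool_rot: [0.001, 0.668, 0.744, -0.0]
ft_force: [0.7, 0.0, -0.3]
opening: 8.7
grip_force: 60.0
time: 19.4
tcp_pos: [566.9, -479.2, 192.5]
tool_rot: [-0.0, 0.668, 0.744, -0.0]
ft_force: [-0.2, 1.2, 0.8]
opening: 8.6
grip_force: 60.0
lock_face wrist [328.1  76.8] 0.85 at_z [ 565.4 -380.5   76. ]
lock_face side [307.8 190.7] 0.84 at_z [ 569.8 -373.    76. ]
lock_face scene [377.3 206. ] 0.6 at_z [ 570.1 -379.3   76. ]
   tri [ 568.9 -379.2   75. ]
tester side [296.4 231.4] 0.58 at_z [ 568.7 -294.     0. ]
tester scene [329.3 191.8] 0.39 at_z [ 714.1 -110.2    0. ]
[[  -0.1    1.     0.   567.3]
 [   1.     0.1   -0.  -479.6]
 [  -0.     0.    -1.   192.6]]
59.999744296073914 8.945863508650655
slot rect (565.185791015625, -378.9720764160156) (6.032817840576172, 16.63117027282715) 2.561863660812378 centroid [ 565.2 -379.4] n 117
axis deg 93.11543713198954
pod 75.14634728963381 5083 ((565.041748046875, -378.3465881347656), (56.08367919921875, 56.121585845947266), 3.1067965030670166)
```

View pics/l1.png

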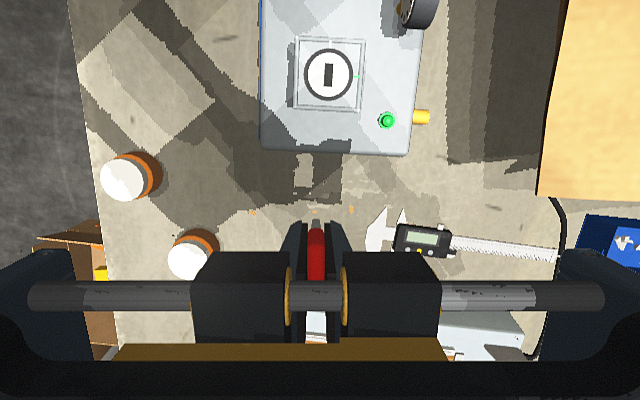

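The lock slot is at (328,75) on the white disc, and the red head is in the fingers at (316,250). I measure the head with the same camera, so that its bias cancels, then go above the slot.

```bash
cat >> lock.py <<'E'
def held(p,T):
    hsv=cv2.cvtColor(p["img"],cv2.COLOR_RGB2HSV); red=((hsv[...,0]<8)|(hsv[...,0]>172))&(hsv[...,1]>130)&(hsv[...,2]>40)
    C=cloud(p,red); t=(np.linalg.inv(T)@np.c_[C,np.ones(len(C))].T)[:3].T; t=t[(abs(t[:,1])<12)&(abs(t[:,0])<25)&(t[:,2]>-35)&(t[:,2]<10)]
    print("held head tool: x",np.percentile(t[:,0],[2,50,98]),"y",np.percentile(t[:,1],[2,50,98]),"z",np.percentile(t[:,2],[2,50,98]),len(t))
def slot_tool(c,z,T): print("in tool",(np.linalg.inv(T)@[c[0],c[1],z,1])[:3])
E
python3 - <<'E'
from lock import *
p=shot("wrist"); T=tool_pose(); held(p,T); slot(p,np.array([565.3,-379])); slot_tool((565.2,-379.0),76,T); print(T[:2,:2])
E
```

```text
held head tool: x [-4.6  8.6 14. ] y [-5.2 -0.8  3.2] z [-23.4 -21.6  -1.9] 896
slot rect (565.2684326171875, -378.7933349609375) (5.895798206329346, 16.648944854736328) 3.308079481124878 centroid [ 565.3 -379.3] n 111
axis deg 92.55715854955807
in tool [100.3   8.7 116.5]
[[-0.1  1. ]
 [ 1.   0.1]]
```

```bash
python3 -m jog '[[[25,2,0,0,0,0.053,0],[60,6,0,0,0,0.053,0],[88,8.5,10,0,0,0.053,0],[100.3,9.6,30,0,0,0.053,0],[100.3,9.6,50,0,0,0.053,0],[100.3,9.6,65,0,0,0.053,0],[100.3,9.6,71,0,0,0.053,0],[100.3,9.6,71,0,0,0.053,0]]]'
python3 - <<'E'
from lock import *
p=shot("wrist"); T=tool_pose(); print(T[:3,3]); held(p,T)
r=models.landmark_of("lock_face",p)
for x in r[:2]: print(x["score"],x["xy"],at_z(p,x["xy"],76))
pod(p,np.array([565.3,-379])); cv2.imwrite("pics/m1.png",cv2.resize(p["img"][130:290,220:420,::-1],(800,640)[:2] and (700,560)))
E
```

```text
time: 20.95
tcp_pos: [566.1, -379.2, 121.3]
tool_rot: [-0.0, 0.688, 0.726, 0.0]
ft_force: [0.3, 0.7, -0.6]
opening: 8.6
grip_force: 60.0
[ 566.4 -379.3  121.8]
held head tool: x [-4.6  8.3 14.1] y [-5.4 -1.5  3. ] z [-23.  -21.1  -1.5] 891
0.82 [317.3, 222.7] [ 566.3 -379.3   76. ]
0.58 [315.1, 246.2] [ 565.8 -396.7   76. ]
pod 75.08042819155017 4023 ((564.9207153320312, -375.4291076660156), (56.04769515991211, 50.695167541503906), 2.80627179145813)
```

View pics/m1.png

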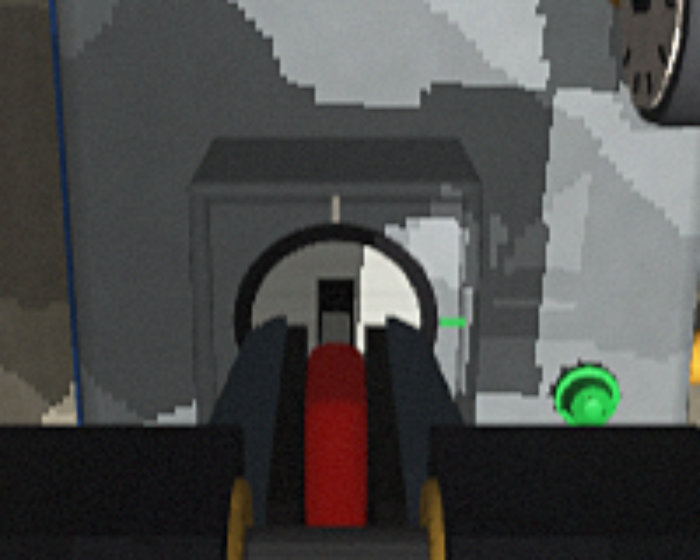

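The crop shows the steel blade (columns 321 to 351) centred in front of the dark slot (319 to 354). I lower gently into the mouth.

```bash
python3 -m jog '[[[0,0,4,0,0,0,0],[0,0,8,0,0,0,0],[0,0,11,0,0,0,0],[0,0,13,0,0,0,0],[0,0,15,0,0,0,0],[0,0,17,0,0,0,0],[0,0,17,0,0,0,0]]]'
python3 -c "
from h import *
s=monitor.read_state();print(s['ft_force'],s['wrist_torque'])"
```

```text
time: 21.92
tcp_pos: [566.1, -378.9, 104.2]
tool_rot: [-0.0, 0.688, 0.726, -0.0]
ft_force: [0.7, 0.1, -0.3]
opening: 8.7
grip_force: 60.0
[ 0.6871559   0.11811711 -0.28945739] [ 0.00168117 -0.08528713 -0.04231484]
```

```bash
python3 -m jog '[[[0,0,2,0,0,0,0],[0,0,4,0,0,0,0],[0,0,6,0,0,0,0],[0,0,8,0,0,0,0],[0,0,8,0,0,0,0]]]'
python3 -c "
from h import *
s=monitor.read_state();print(s['ft_force'],s['wrist_torque'])"
```

```text
time: 22.55
tcp_pos: [566.1, -378.9, 96.2]
tool_rot: [-0.0, 0.688, 0.726, -0.0]
ft_force: [-0.1, -0.4, -0.3]
opening: 8.8
grip_force: 60.0
[-0.08907201 -0.40029835 -0.32166175] [-0.07410592 -0.05607725  0.0199341 ]
```

```bash
python3 -m jog '[[[0,0,0.7,0,0,0.07,0],[0,0,1.4,0,0,-0.07,0],[0,0,2.1,0,0,0.07,0],[0,0,2.8,0,0,-0.07,0],[0,0,3.5,0,0,0.07,0],[0,0,4.2,0,0,-0.07,0],[0,0,5,0,0,0.07,0],[0,0,5,0,0,0,0]]]'
python3 -c "
from h import *
s=monitor.read_state();print(s['ft_force'],s['wrist_torque'])"
```

```text
time: 23.55
tcp_pos: [566.5, -379.2, 91.7]
tool_rot: [0.0, 0.688, 0.725, 0.0]
ft_force: [2.0, -1.4, -0.6]
opening: 8.7
grip_force: 60.0
[ 1.96826773 -1.43637676 -0.63261555] [-0.10091506 -0.42216755  0.08136851]
```

```bash
python3 -m jog '[[[0,0,0.9,0,0,0.07,0],[0,0,1.8,0,0,-0.07,0],[0,0,2.7,0,0,0.07,0],[0,0,3.6,0,0,-0.07,0],[0,0,4.4,0,0,0.07,0],[0,0,5.2,0,0,-0.07,0],[0,0,6,0,0,0.07,0],[0,0,6,0,0,0,0]]]' | tail -5
python3 -c "
from h import *
s=monitor.read_state();print(s['tcp_pos'],s['ft_force'],s['wrist_torque'])"
```

```text
tcp_pos: [566.4, -379.3, 86.1]
tool_rot: [0.001, 0.688, 0.725, -0.0]
ft_force: [-1.9, -1.3, 6.0]
opening: 9.0
grip_force: 60.0
[ 566.41987915 -379.29384109   86.12196227] [-1.90626097 -1.3162233   6.03873944] [-0.16857474  0.19447348 -0.0778383 ]
```

```bash
python3 -m jog '[[[0,0,0.8,0,0,0.07,0],[0,0,1.6,0,0,-0.07,0],[0,0,2.4,0,0,0.07,0],[0,0,3.2,0,0,-0.07,0],[0,0,4,0,0,0.07,0],[0,0,4.6,0,0,-0.07,0],[0,0,5.2,0,0,0.05,0],[0,0,5.2,0,0,0,0]]]' | tail -5
python3 - <<'E'
from lock import *
s=monitor.read_state();print(s['tcp_pos'],s['ft_force'],s['wrist_torque'])
p=shot("wrist");held(p,tool_pose())
E
```

```text
tcp_pos: [566.4, -379.1, 80.3]
tool_rot: [0.0, 0.688, 0.726, 0.0]
ft_force: [1.4, -0.6, 0.7]
opening: 8.4
grip_force: 60.0
[ 566.4 -379.1   80.3] [ 1.4 -0.6  0.7] [-0.1 -0.3 -0. ]
held head tool: x [-4.6  8.3 14. ] y [-5.2 -1.2  3.2] z [-23.4 -21.5  -2.7] 893
```

```bash
python3 -m jog '[[[0,0,0.6,0,0,0.06,0],[0,0,1.2,0,0,-0.06,0],[0,0,1.7,0,0,0.05,0],[0,0,2.2,0,0,-0.04,0],[0,0,2.5,0,0,0,0],[0,0,2.5,0,0,0,0]]]' | tail -5
```

```text
tcp_pos: [566.5, -379.2, 78.5]
tool_rot: [0.001, 0.688, 0.726, 0.0]
ft_force: [-1.4, 1.6, 7.9]
opening: 8.4
grip_force: 60.0
```

The key is home: contact at the expected height with about 8 N. Now I turn it clockwise.

```bash
python3 -m jog '[[[0,0,0,0,0,0.15,0],[0,0,0,0,0,0.32,0],[0,0,0,0,0,0.49,0],[0,0,0,0,0,0.66,0],[0,0,0,0,0,0.83,0],[0,0,0,0,0,1.0,0],[0,0,0,0,0,1.17,0],[0,0,0,0,0,1.34,0]]]' | tail -5
python3 -c "
from h import *
s=monitor.read_state();T=tool_pose(s);print(s['tcp_pos'],s['ft_force'],s['wrist_torque'],np.degrees(np.arctan2(T[1,0],T[0,0])))"
```

```text
tcp_pos: [566.4, -379.1, 78.5]
tool_rot: [0.0, 0.99, 0.139, 0.0]
ft_force: [-2.1, 1.3, 8.7]
opening: 8.8
grip_force: 60.0
[ 566.36056514 -379.14659974   78.53637006] [-2.1049476   1.34767481  8.6839209 ] [0.23279815 0.48858416 0.22403493] 15.976127859970168
```

```bash
python3 -m jog '[[[0,0,0,0,0,0.08,0],[0,0,0,0,0,0.16,0],[0,0,0,0,0,0.22,0],[0,0,0,0,0,0.26,0],[0,0,0,0,0,0.26,0]]]' | tail -5
cat > st.py <<'E'
from h import *
s=monitor.read_state();T=tool_pose(s);print(s['tcp_pos'],s['ft_force'],s['wrist_torque'],"turned",np.radians(93.03)-np.arctan2(T[1,0],T[0,0]),s['qpos'])
E
python3 st.py
```

```text
tcp_pos: [566.3, -379.2, 78.5]
tool_rot: [0.0, 1.0, 0.012, 0.0]
ft_force: [-1.5, 1.2, 9.4]
opening: 9.1
grip_force: 60.0
[ 566.3103432  -379.16943853   78.52781984] [-1.47240085  1.15087637  9.41819312] [0.26328093 0.4878612  0.16217646] turned 1.5999241814246363 [-6.77468926e-01  7.08975214e-01  1.32903795e+00 -1.84342493e-04
  1.10281514e+00  8.69655018e-01]
```

```bash
python3 -m jog '[[[0,0,0,0,0,0.03,0],[0,0,0,0,0,0.05,0],[0,0,0,0,0,0.05,0]]]' | tail -5; python3 st.py
```

```text
tcp_pos: [566.3, -379.2, 78.5]
tool_rot: [0.0, 1.0, -0.013, 0.0]
ft_force: [-2.9, 1.1, 8.9]
opening: 8.6
grip_force: 60.0
[ 566.33296324 -379.15926553   78.52319184] [-2.93539264  1.10271131  8.8989797 ] [0.25446106 0.5428193  0.20085025] turned 1.649573203903244 [-6.77448848e-01  7.08995225e-01  1.32900709e+00 -1.57420215e-04
  1.10282498e+00  9.19311985e-01]
```

```bash
python3 -m jog '[[[0,0,0,0,0,0.03,0],[0,0,0,0,0,0.05,0],[0,0,0,0,0,0.05,0]]]' | tail -5; for i in 1 2 3; do python3 st.py; done; python3 - <<'E'
from lock import *
p=shot("wrist"); held(p,tool_pose()); cv2.imwrite("pics/f1.png",cv2.resize(p["img"][130:330,200:450,::-1],(750,600)))
E
```

```text
tcp_pos: [566.3, -379.2, 78.5]
tool_rot: [0.0, 0.999, -0.038, 0.0]
ft_force: [-2.5, 0.6, 9.0]
opening: 9.0
grip_force: 60.0
[ 566.33289608 -379.2307089    78.54466952] [-2.50039589  0.64263385  8.99225628] [0.21228555 0.47782625 0.4069599 ] turned 1.6993886199059265 [-6.77464475e-01  7.08982494e-01  1.32896296e+00 -3.00710731e-04
  1.10278618e+00  9.69176404e-01]
[ 566.33289608 -379.2307089    78.54466952] [-2.50039589  0.64263385  8.99225628] [0.21228555 0.47782625 0.4069599 ] turned 1.6993886199059265 [-6.77464475e-01  7.08982494e-01  1.32896296e+00 -3.00710731e-04
  1.10278618e+00  9.69176404e-01]
[ 566.33289608 -379.2307089    78.54466952] [-2.50039589  0.64263385  8.99225628] [0.21228555 0.47782625 0.4069599 ] turned 1.6993886199059265 [-6.77464475e-01  7.08982494e-01  1.32896296e+00 -3.00710731e-04
  1.10278618e+00  9.69176404e-01]
held head tool: x [-5.8  6.8 12.7] y [-4.2 -0.3  4.2] z [-23.4 -21.6  -2.5] 890
```

View pics/f1.png

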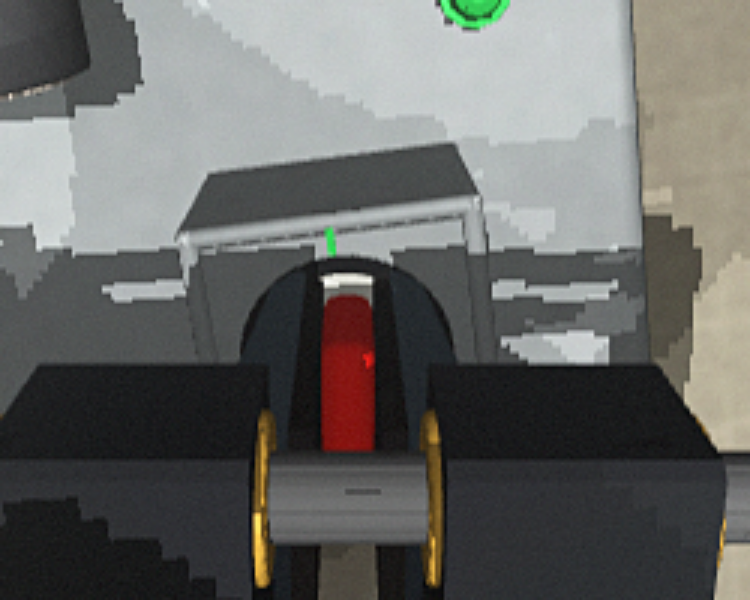

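The crop shows the red head still gripped and turned just past the green quarter-turn mark at (330,240). Wrist torque has risen to 0.4 N m, so it is at the stop. I check the cover once more from the side and then hand in.

```bash
python3 - <<'E'
from rim import *
p=shot("side"); C=cloud(p,np.ones((400,640),bool)); d=C[:,:2]-[556.4,-219]; r=np.hypot(*d.T); m=(C[:,2]>98)&(C[:,2]<114)&(r<66)&(r>22)
pl=np.linalg.lstsq(np.c_[d[m],np.ones(m.sum())],C[m,2],rcond=None)[0]; print("flange",np.round(pl,3),m.sum())
s=monitor.read_state(); print(s["grip_force"],s["wrist_torque"],s["time"])
if abs(pl[2]-106)<4 and np.abs(pl[:2]).max()<.05: print(ticket.finish_job())
E
```

```text
flange [  0.   -0.  106.3] 1127
60.00328302383423 [0.3 0.5 0.3] 28.825
the job is handed in; nothing more can be done
None
```

The job is handed in at about 29 s: the cover is seated level on the chamber rim and released, and the red key is fully home, turned clockwise to its stop and still gripped.

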